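Knock a locating pin home with the bench pin setter

ROBOT

A 6-joint arm with a two-finger parallel gripper is mounted at the origin on a cart in front of the work surface, level with it; the furniture and walls round the work are solid. World frame = base frame: x ahead of the robot, y to its left, z up, the work surface at z = 0. Lengths are in m, angles in rad, forces in N, time in s.
With the tool pointing down it reaches from about 0.4 to 0.825 m from the base axis. Payload 7 kg.
Tool frame: the origin (TCP) lies at the very end of the fingers, on their centre line; the grasp point (between the pads) lies 19 mm behind it; x points along the fingers, z is the direction in which the jaws open and shut, and the axes are right-handed (so a half turn about x gives the same grasp; the last joint's range is limited). The gripper opens to 85 mm and grips with 20 to 120 N. Pads are 22 mm wide; open, the fingers measure 114 mm over their backs; the gripper's body (76 mm by 85 mm) begins 54 mm behind the grasp point. The pads swing forward as they close: fully open they stand 13 mm farther back than shut.
Start: joints at [-0.93, 0.359, 0.012, 0, -1.224, -0.288], TCP at [0.233, -0.633, 0.231] pointing down, gripper open.
Joint ranges: [-3.07, 3.07], [-1.43, 2.12], [-1.02, 1.25], [-3.03, 1.67], [-3.05, -0], [-3.03, 3.03]. Speed limits (rad/s): [2.39, 2.39, 3.01, 3.14, 3.14, 3.14].

INTERFACE

Orientations are given as a unit quaternion [x, y, z, w].
In Python, from station import r gives the robot as it stands.
- The arm moves only by the tool send_rows, never from a script. Its argument "targets" is a list that holds one entry, the list of rows, each a list of 5 numbers: the opening, from 0 (shut) to 1 (fully open), then the shift along the tool's x, y, z in mm, then the turn about the tool's x in degrees. A call has 1 to 12 rows; each row shifts and turns the commanded pose from where the row before left it, along the tool's axes as they then stand; what a row does not reach is not made up. A row lasts 1/10 s, in which the tool goes at most 50 mm and 8.59 degrees, less where a joint would pass 70% of its speed; a pose out of reach is approached as far as the arm can. A call is refused whole if a number of a shift passes 50 or a number of a turn 8.59, either way. A call with a gripper value outside its range is refused whole. The fingers move at their own pace and stop on an object; the grip force is fixed at half the most. Time passes only in rows, so rows that do not move let the fingers close. It gives the time, the measured TCP pose, the force and the opening at its end, in the units of the state.
- r.get_state(): the state, without advancing time (a new reading comes with each control period).
- r.grab_frame(name): name is "scene" or "top" or "wrist"; returns a dict with "pixels" (400x640x3 uint8, red, green, blue), "range_z" (400x640 float32, m along the optical axis (not along the pixel's ray), 0 where there is no reading), "fovy" (degrees; the focal length in pixels is half the picture's height over the tangent of half this angle, whatever the lens; pixels are square), "cx", "cy" (the principal point, pixels), "k1" (the pictures are not rectified: a ray, as slopes to the right and down, at radius r is drawn at 1 + k1 r^2 times it, then the intrinsics apply), "camera_from_world" (4x4, takes a point from world to camera coordinates). Camera axes: x right, y down, z forward; pixel columns grow to the right and rows downward; lengths in m; the calibration is good to about 2 mm. A picture is of the moment at which its call begins.
- r.close_job(): hands the job in, once; it reports no verdict.
Trained networks look in the newest picture that a camera, given by its name, has taken for a name from the list of things; names that differ only in an ending like _2 or _b are one class to them, and where a whole thing is asked for, a point or a joint stands for the part that bears it (a point fixed in the world has none). Each returns a list of dicts, best first, with "confidence" (0 to 1); they miss things now and then, are a little off and sometimes report something else, mostly with a low value. They report only what shows in the picture. A call takes as long as a camera call.
- r.search_frame(camera, thing): "centre" ([column, row] in pixels, amid what is visible of it).
- r.pinpoint(camera, thing): "centre" ([column, row] in pixels: a listed point, or the origin of a listed thing).
The state is a dict: "t": time; "qpos": joint angles; "joint_velocities": joint speeds; "tau": joint torques, N m; "tool_pos": TCP position; "ee_rot": TCP orientation; "wrist_force": force on the tool from outside, world axes, zero at the start; "wrist_torque": the same for the moment, N m; "opening": opening from 0.0 (shut) to 1.0 (fully open).
Only numpy, scipy, OpenCV 4.12 (cv2) and the standard library are available. Lean on these libraries where they do the work, as an engineer would, in place of code of your own. Each camera call takes 0.05 s, during which the arm holds its last target.

TASK

A locating pin stands half-driven in the jig block that is clamped in the spring-hammer pin setter. Draw the setter's handle straight back, feeling for the place where the sear catches and not hauling hard on the stop just behind it, and let the handle go so that the striker stays cocked; then press the trip pad so that the blow drives the pin home flush. Leave the dish, the stack of tag blanks and the hex key where they lie.

Things in the scene. Friction and masses are not known exactly. Their poses are not given: they have to be found in the camera images.
- pin_setter: Fixed bench tool on a 60 mm wide dark base plate: aluminium housing (x -50 to +45 mm, y -23 to +23 mm, top 69 mm high) and a steel jig block (x +85 to +115 mm, top 58 mm high). Origin on the worktop under the middle of the housing; z up; own +x is the way the striker hits, so the handle is drawn along own -x. All moving parts lie on y = 0. Place and yaw vary.
- draw_handle: Black upright handle on the rear (-x) end of the striker rod; moves with it, along x only. Origin on the rod's axis, 42 mm above the worktop, axes as the pin setter's. Its grip (16 mm along x, 12 mm across y, flat faces) reaches from 10 to 59 mm above this origin; the top 6 mm is a 20 x 16 mm cap. Free space on both y sides; about 40 mm between it and the housing at the start.
- striker (a joint): Draw of the striker and handle, m: 0 = tip level with the jig block's face; grows as it is drawn back. Spring: 5.5 N at 0 plus 0.15 N per mm. Rests on the proud pin at the start, about 0.006. The sear catches somewhere between 0.023 and 0.043: set by a collar hidden in the housing, different each run. Over the last 14 mm before the catch the sear rides on the collar: about 4 N more.
- stop_ring: Seat of the rubber stop, fixed inside the housing, unseen (origin as the pin setter's). The collar meets the rubber 2 mm past the catch, wherever that is; from there the pull rises 3 N per mm. The rubber bears at most 12 N (4 mm), so the whole pull stays under about 20 N. Eased forward, a caught striker stays at the catch; one not caught follows and hits the pin when let go.
- trip_pad (a point): Middle of the top of the trip pad at rest (a fixed point), 82 mm above the worktop, between housing and jig block: ribbed dark steel pad, 22 x 22 mm, front end of the sear lever. With a cocked striker it takes 5 to 8 N and frees the striker after 6 to 9 mm downward; end of travel about 10 mm; it springs back. Nothing near it is higher but the handle.
- pin (a joint): How far the locating pin stands proud of the jig block, m: about 0.006 at the start, 0 driven home. A tight fit: it moves only under more than 14 N, so one blow of the cocked striker drives it fully, the resting striker does not.
- pin_head: The end of the brass locating pin, 8 mm diameter, proud of the jig block's face at 42 mm above the worktop. Origin in the middle of its end face. Not to be pushed with the gripper.
- steel_dish: Bystander: small open steel dish of locating pins, 67 mm across, 24 mm high; origin under its middle.
- tag_blanks: Bystander: stack of grey metal tag blanks, 34 x 53 mm, 14 mm high; origin under its middle.
- hex_key: Bystander: black hex key, 34 x 104 mm, 9 mm thick, lying flat; origin under its middle.

How it is judged:
On the way, in this order (a step that is already met when the one before it is completed fails the run):
1. the striker is drawn back, caught by the sear and let go, with the pin still proud (value of joint striker above 0.02 m and value of joint pin above 0.003 m and contact force between each of the arm, the fingers and draw_handle below 0.2 N), for 0.3 s.
2. the striker has been tripped and has driven the pin home (value of joint pin below 0.0015 m and value of joint striker below 0.003 m), for 0.2 s.
At the end, for the whole second after the job is handed in: The pin stands less than 1.5 mm proud, the striker is forward (draw below 3 mm), and the dish, the tag blanks and the hex key lie within 20 mm of where they were (all of step 2 and distance of each of steel_dish, tag_blanks, hex_key from where it was at the start of the episode below 0.02 m); the robot touches nothing.
It fails at once if the rubber stop is loaded with more than 12 N (handle hauled too far) (contact force between stop_ring and anything else above 12 N).
It fails at once if the gripper or arm pushes the pin (contact force between any of the arm, the fingers and pin_head above 1 N).
It fails at once if a bystander is shoved more than 20 mm (distance of any of steel_dish, tag_blanks, hex_key from where it was at the start of the episode above 0.02 m).
It also fails if it takes over 69 s, if anything falls off the work surface, if the arm or the gripper's body presses on something with over 40 N, if the wrist force passes 120 N, or if a joint passes its speed limit or range.

## Working session

There is one attempt and no reset: what is moved stays moved. The work goes in short steps, Python scripts to look and compute and a tool call to move; the robot and the scene stay as the last step left them, time stands still between calls to the robot, and variables do not carry over. Pictures are saved under pics/ and viewed, and the job is handed in when it is done.

Besides the shell and the picture viewer there is one more tool, called after ">>>" in YAML: its name, and indented under it one key for each argument. send_rows: Moves the arm, as the interface text tells. Its arguments: {"type":"object","properties":{"targets":{"type":"array","items":{"type":"array","items":{"type":"array","items":{"type":"number"}}}}},"required":["targets"]}

```bash
mkdir -p pics; ls; cat > h.py <<'E'
import numpy as np, cv2
from station import r
def cam(n):
    f=r.grab_frame(n); return f
def save(f,p): cv2.imwrite('pics/'+p,f['pixels'][:,:,::-1])
def K(f):
    fl=200/np.tan(np.radians(f['fovy'])/2); return np.array([[fl,0,f['cx']],[0,fl,f['cy']],[0,0,1]]),np.array([f['k1'],0,0,0,0.])
def ray(f,px):
    k,d=K(f); n=cv2.undistortPoints(np.array([[px]],float),k,d)[0,0]
    T=np.linalg.inv(np.array(f['camera_from_world'])); return T[:3,3],T[:3,:3]@np.array([n[0],n[1],1.])
def atz(f,px,z):
    o,v=ray(f,px); return o+v*(z-o[2])/v[2]
def dep(f,px):
    o,v=ray(f,px); u,w=int(round(px[0])),int(round(px[1])); return o+v*float(np.median(f['range_z'][w-1:w+2,u-1:u+2]))
def proj(f,P):
    k,d=K(f);T=np.array(f['camera_from_world']); return cv2.projectPoints(np.array([P],float),cv2.Rodrigues(T[:3,:3])[0],T[:3,3],k,d)[0][0,0]
def tri(a,pa,b,pb):
    o1,v1=ray(a,pa);o2,v2=ray(b,pb);v1/=np.linalg.norm(v1);v2/=np.linalg.norm(v2)
    s=np.linalg.lstsq(np.c_[v1,-v2],o2-o1,rcond=None)[0];p=o1+s[0]*v1;q=o2+s[1]*v2
    return (p+q)/2,np.linalg.norm(p-q)
E
python3 - <<'E'
from h import *
np.set_printoptions(precision=4,suppress=True)
F={}
for n in ['scene','top','wrist']:
    f=F[n]=cam(n); save(f,n+'0.png'); print(n,f['fovy'],f['k1'],np.linalg.inv(f['camera_from_world'])[:3,3])
    for t in ['pin_setter','draw_handle','trip_pad','pin_head','steel_dish','tag_blanks','hex_key']:
        for c in r.pinpoint(n,t)[:2]: print(t,np.round(c['centre'],1),round(c['confidence'],2),dep(f,c['centre']) if 1<c['centre'][0]<638 and 1<c['centre'][1]<398 else '')
print(r.get_state())
E
```

```text
pics
scene 43.89551259103074 -0.027818805443874772 [0.0389 0.4025 0.7636]
pin_setter [281.5 227. ] 0.93 [0.4778 0.1238 0.0419]
draw_handle [320.3 186. ] 0.55 [0.5001 0.015  0.0529]
trip_pad [256.  223.5] 0.8 [0.538  0.1416 0.0042]
steel_dish [298.5 297. ] 0.69 [0.365  0.1756 0.0058]
tag_blanks [344.1 259.1] 0.65 [0.3689 0.0695 0.0132]
tag_blanks [411.9 212.8] 0.5 [ 0.3696 -0.1063 -0.    ]
hex_key [410.7 211.1] 0.84 [ 0.3741 -0.1078 -0.0004]
top 45.544465585361976 -0.13987658466868896 [0.3206 0.0711 0.9608]
pin_setter [399.  258.8] 0.66 [ 0.3825 -0.1036  0.0007]
pin_setter [296.1 201.7] 0.64 [0.4848 0.1035 0.0688]
draw_handle [342.6 199.7] 0.61 [0.4933 0.0137 0.0498]
draw_handle [400.6 264.3] 0.58 [ 0.3714 -0.1067  0.0006]
trip_pad [263.1 193.2] 0.59 [0.498  0.1655 0.082 ]
trip_pad [400.5 262.5] 0.54 [ 0.3751 -0.1067  0.0003]
pin_head [316.5 263. ] 0.73 [0.372  0.063  0.0142]
steel_dish [262.4 262.4] 0.72 [0.3721 0.171  0.0081]
tag_blanks [313.8 261.6] 0.93 [0.3747 0.0684 0.0136]
hex_key [396.4 262.8] 0.66 [ 0.3744 -0.0983  0.0002]
wrist 63.85435380739991 -0.06661054340080849 [ 0.1546 -0.6626  0.3736]
hex_key [590.1 365.1] 0.89 [ 0.3811 -0.1026 -0.0009]
{'t': 1.2, 'qpos': array([-0.9299,  0.3586,  0.0119,  0.    , -1.2241, -0.2881]), 'joint_velocities': array([ 0.0009, -0.0015,  0.0012, -0.0021, -0.0001,  0.0011]), 'tau': array([  0.0002, -58.3   ,  29.3655,   6.9417,  -0.0007,  -0.    ]), 'tool_pos': array([ 0.2332, -0.6334,  0.2313]), 'ee_rot': array([ 0.58  , -0.4045, -0.58  , -0.4045]), 'wrist_force': array([-0.0598, -0.2463, -0.3606]), 'wrist_torque': array([-0.0268,  0.0394, -0.0202]), 'opening': 1.0009583264500106}
```

View pics/scene0.png

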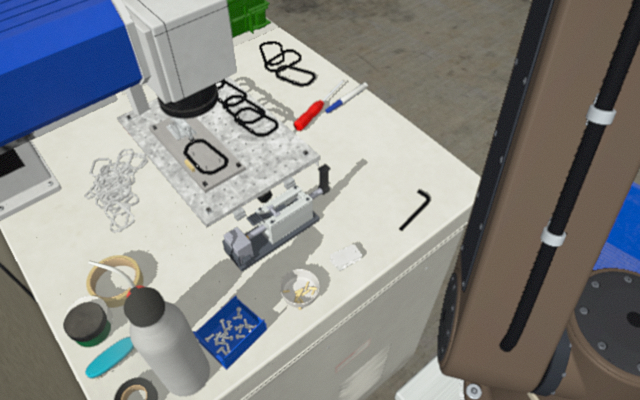

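View pics/top0.png

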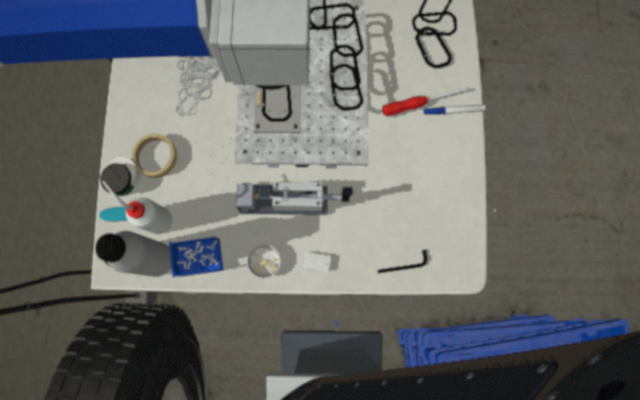

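```bash
python3 - <<'E'
from h import *
np.set_printoptions(precision=4,suppress=True)
for n in ['scene','top']:
    f=cam(n)
    c=f['pixels'][140:290,200:380] if n=='scene' else f['pixels'][150:240,220:370]
    cv2.imwrite(f'pics/{n}1.png',cv2.resize(c[:,:,::-1],None,fx=4.4 if n=='scene' else 5,fy=4.4 if n=='scene' else 5,interpolation=cv2.INTER_CUBIC)[:600,:800])
    vv,uu=np.mgrid[0:400,0:640]
    k,d=K(f);q=cv2.undistortPoints(np.c_[uu.ravel(),vv.ravel()].astype(float)[:,None],k,d)[:,0]
    T=np.linalg.inv(f['camera_from_world']);z=f['range_z'].ravel()
    P=(np.c_[q,np.ones(len(q))]*z[:,None])@T[:3,:3].T+T[:3,3]; P[z<=0]=9
    np.save(n+'P.npy',P)
    m=(P[:,0]>.4)&(P[:,0]<.56)&(P[:,1]>-.1)&(P[:,1]<.25)
    for lo,hi in [(.062,.075),(.077,.09),(.09,.12),(.05,.062)]:
        s=P[m&(P[:,2]>lo)&(P[:,2]<hi)]
        if len(s)<4: continue
        w=s[:,:2]; rect=cv2.minAreaRect(w.astype(np.float32)*1000); print(n,lo,hi,len(s),w.mean(0),rect,np.median(s[:,2]),s.min(0),s.max(0))
    big=(P[:,2]>.12)&(P[:,2]<.9)&(P[:,0]<1)&(P[:,0]>.2); s=P[big]; print('tall',n,s.min(0),[ (round(y,2),round(float(s[abs(s[:,1]-y)<.02][:,0].min()),3)) for y in np.arange(-.3,.4,.04) if (abs(s[:,1]-y)<.02).any()])
E
```

```text
scene 0.062 0.075 1056 [0.4977 0.1004] ((499.40521240234375, 75.0157699584961), (49.21532440185547, 147.99961853027344), 0.5412177443504333) 0.06785402493497567 [0.4748 0.001  0.0621] [0.5242 0.149  0.0749]
scene 0.077 0.09 183 [0.498  0.1267] ((495.37750244140625, 87.83670806884766), (172.62588500976562, 23.392070770263672), 86.61506652832031) 0.08112284731885677 [0.488  0.0014 0.0771] [0.5117 0.1738 0.09  ]
scene 0.09 0.12 95 [0.498  0.0084] ((499.7398986816406, 6.727514743804932), (20.631269454956055, 17.45450210571289), 88.24872589111328) 0.09935651128852063 [ 0.4908 -0.0037  0.0901] [0.5083 0.0171 0.1034]
scene 0.05 0.062 703 [0.4929 0.1562] ((498.3393249511719, 109.40361785888672), (218.44607543945312, 45.718833923339844), 89.06066131591797) 0.056590897520939265 [0.4749 0.0002 0.05  ] [0.5226 0.2185 0.062 ]
tall scene [ 0.2   -0.037  0.12 ] [(np.float64(-0.02), 0.223), (np.float64(0.02), 0.2), (np.float64(0.06), 0.631), (np.float64(0.1), 0.628), (np.float64(0.14), 0.629), (np.float64(0.18), 0.628), (np.float64(0.22), 0.633), (np.float64(0.26), 0.655), (np.float64(0.3), 0.655), 
[... 547 characters left out ...]
8047, 18.646526336669922), 0.1458120346069336) 0.10093316885102266 [ 0.4923 -0.0007  0.0965] [0.5085 0.018  0.1038]
top 0.05 0.062 458 [0.4965 0.1772] ((497.9917907714844, 109.95356750488281), (219.69677734375, 44.06208801269531), 89.13534545898438) 0.05755650357034908 [0.4764 0.0001 0.05  ] [0.5217 0.2197 0.062 ]
tall top [ 0.2    -0.0993  0.12  ] [(np.float64(-0.1), 0.283), (np.float64(-0.06), 0.254), (np.float64(-0.02), 0.224), (np.float64(0.02), 0.2), (np.float64(0.06), 0.651), (np.float64(0.1), 0.631), (np.float64(0.14), 0.631), (np.float64(0.18), 0.631), (np.float64(0.22), 0.635), (np.float64(0.26), 0.657), (np.float64(0.3), 0.657), (np.float64(0.34), 0.362), (np.float64(0.38), 0.342)]
```

```bash
ls pics
```

```text
scene0.png
scene1.png
top0.png
top1.png
wrist0.png
```

View pics/scene1.png

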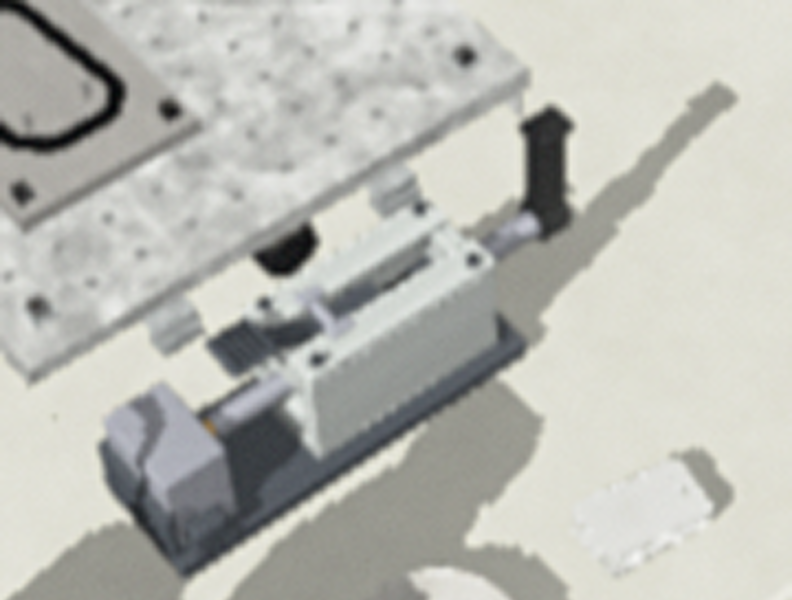

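View pics/top1.png

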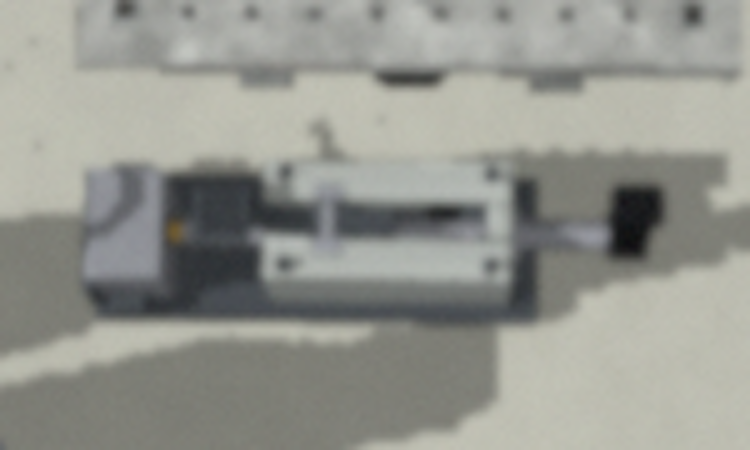

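```bash
cat >> h.py <<'E'
from scipy.spatial.transform import Rotation as R
def goal(p,zaxis=(1,0,0)):
    s=r.get_state();M=R.from_quat(s['ee_rot']).as_matrix();d=np.array(p)-s['tool_pos']
    x=M[:,0];z=np.array(zaxis,float);a=np.degrees(np.arctan2(np.dot(x,np.cross(M[:,2],z)),np.dot(M[:,2],z)))
    print('shift now mm',np.round(M.T@d*1000,1),'turn',round(a,2),'or',round((a+180+180)%360-180,2)); return M
E
python3 - <<'E'
from h import *
np.set_printoptions(precision=3,suppress=True)
print(goal([.5,.036,.23]))
for n in ['top','scene']:
    P=np.load(n+'P.npy')
    m=(P[:,2]>.077)&(P[:,2]<.09)&(P[:,1]>.14)&(P[:,1]<.2)&(P[:,0]>.4)&(P[:,0]<.55)
    s=P[m];print(n,s.mean(0),s.min(0),s.max(0))
    m=(P[:,2]>.064)&(P[:,2]<.074)&(P[:,1]>.03)&(P[:,1]<.19)&(P[:,0]>.4)&(P[:,0]<.55)
    s=P[m];print('hous',s.mean(0),np.percentile(s,[1,99],axis=0)); print('boxy',np.histogram(s[:,1],np.arange(.03,.19,.004)))
    m=(P[:,2]>.12)&(P[:,0]>.55)&(P[:,0]<.75)&(P[:,1]>-.0)&(P[:,1]<.3);print('head zmin',P[m].min(0))
E
```

```text
shift now mm [   1.3 -481.7  536. ] turn 110.22 or -69.78
[[-0.    -0.938 -0.346]
 [ 0.    -0.346  0.938]
 [-1.     0.     0.   ]]
top [0.499 0.163 0.082] [0.489 0.147 0.077] [0.511 0.174 0.086]
hous [0.499 0.104 0.069] [[0.477 0.054 0.064]
 [0.522 0.148 0.073]]
boxy (array([ 0,  0,  0,  0,  0,  0, 47, 47, 37, 34, 34, 34, 34, 33, 34, 35, 40,
       40, 55, 46, 45, 45, 45, 48, 44, 44, 46, 55, 43, 29,  0,  0,  0,  0,
        0,  0,  0,  0,  0]), array([0.03 , 0.034, 0.038, 0.042, 0.046, 0.05 , 0.054, 0.058, 0.062,
       0.066, 0.07 , 0.074, 0.078, 0.082, 0.086, 0.09 , 0.094, 0.098,
       0.102, 0.106, 0.11 , 0.114, 0.118, 0.122, 0.126, 0.13 , 0.134,
       0.138, 0.142, 0.146, 0.15 , 0.154, 0.158, 0.162, 0.166, 0.17 ,
       0.174, 0.178, 0.182, 0.186]))
head zmin [0.631 0.079 0.202]
scene [0.499 0.164 0.081] [0.488 0.15  0.077] [0.512 0.174 0.084]
hous [0.498 0.104 0.068] [[0.476 0.054 0.064]
 [0.523 0.147 0.072]]
boxy (array([ 0,  0,  0,  0,  0,  9, 32, 35, 37, 32, 35, 34, 34, 36, 34, 34, 33,
       41, 47, 44, 41, 40, 48, 47, 47, 45, 43, 46, 44, 24,  0,  0,  0,  0,
        0,  0,  0,  0,  0]), array([0.03 , 0.034, 0.038, 0.042, 0.046, 0.05 , 0.054, 0.058, 0.062,
       0.066, 0.07 , 0.074, 0.078, 0.082, 0.086, 0.09 , 0.094, 0.098,
       0.102, 0.106, 0.11 , 0.114, 0.118, 0.122, 0.126, 0.13 , 0.134,
       0.138, 0.142, 0.146, 0.15 , 0.154, 0.158, 0.162, 0.166, 0.17 ,
       0.174, 0.178, 0.182, 0.186]))
head zmin [0.628 0.079 0.198]
```

>>> send_rows:
  targets:
    - [[0,0,0,0,-7.75],[0,0,0,0,-7.75],[0,0,0,0,-7.75],[0,0,0,0,-7.75],[0,0,0,0,-7.75],[0,0,0,0,-7.75],[0,0,0,0,-7.75],[0,0,0,0,-7.75],[0,0,0,0,-7.8]]

```text
t: 2.2
tool_pos: [0.2332, -0.6334, 0.2313]
ee_rot: [-0.707, -0.002, 0.707, -0.002]
wrist_force: [-0.7, 0.3, -0.4]
opening: -0.004
```

>>> send_rows:
  targets:
    - [[0,0,-30,-12,0],[0,0,-40,-16,0],[0,0,-40,-16,0],[0,0,-40,-16,0],[0,0,-40,-16,0],[0,0,-40,-16,0],[0,0,-40,-16,0],[0,0,-40,-16,0],[0,0,-40,-16,0],[0,0,-40,-16,0],[0,0,-40,-16,0],[0,0,-40,-16,0]]

```text
t: 3.4
tool_pos: [0.4215, -0.1617, 0.2318]
ee_rot: [0.708, 0.0, -0.707, 0.0]
wrist_force: [0.7, -0.6, 0.2]
opening: 0.003
```

>>> send_rows:
  targets:
    - [[0,0,-40,-16,0],[0,0,-40,-16,0],[0,0,-40,-16,0],[0,0,-30,-16,0],[0,0,0,0,0]]

```text
t: 3.9
tool_pos: [0.4868, -0.0103, 0.2314]
ee_rot: [0.707, 0.001, -0.707, 0.001]
wrist_force: [-0.2, -0.8, 0.1]
opening: 0.001
```

```bash
python3 - <<'E'
from h import *
np.set_printoptions(precision=3,suppress=True)
goal([.5,.036,.068],(-1,0,0)); s=r.get_state(); print(s['t'],s['tool_pos'],s['wrist_force'],s['qpos'],s['opening'])
f=cam('wrist');save(f,'w2.png')
for t in ['draw_handle','trip_pad','pin_setter']:
  for c in r.pinpoint('wrist',t)[:1]: print(t,c,dep(f,c['centre']))
for t in ['draw_handle','trip_pad']:
  for c in r.search_frame('wrist',t)[:1]: print(t,c,dep(f,c['centre']))
vv,uu=np.mgrid[0:400,0:640]
k,d=K(f);q=cv2.undistortPoints(np.c_[uu.ravel(),vv.ravel()].astype(float)[:,None],k,d)[:,0]
T=np.linalg.inv(f['camera_from_world']);z=f['range_z'].ravel()
P=(np.c_[q,np.ones(len(q))]*z[:,None])@T[:3,:3].T+T[:3,3]; P[z<=0]=9
for lo,hi,a,b in [(.09,.11,-.03,.04),(.06,.085,-.03,.03),(.062,.074,.04,.16),(.076,.088,.145,.19)]:
  m=(P[:,0]>.45)&(P[:,0]<.56)&(P[:,1]>a)&(P[:,1]<b)&(P[:,2]>lo)&(P[:,2]<hi);s=P[m]
  if len(s): print(len(s),np.median(s,0),np.percentile(s,[1,99],axis=0))
E
```

```text
shift now mm [163.4 -46.2 -13.3] turn 0.21 or -179.79
3.9 [ 0.487 -0.01   0.231] [-0.194 -0.758  0.11 ] [ 0.384  0.044 -0.39   0.    -1.135 -0.38 ] 0.001094030940833345
draw_handle {'centre': [305.7, 194.3], 'confidence': 0.86} [0.498 0.    0.067]
trip_pad {'centre': [309.0, 331.8], 'confidence': 0.64} [ 0.489 -0.013  0.28 ]
pin_setter {'centre': [308.2, 257.0], 'confidence': 0.74} [ 0.491 -0.022  0.238]
draw_handle {'centre': [303.2, 201.7], 'confidence': 0.64} [ 0.499 -0.002  0.098]
trip_pad {'centre': [304.7, 230.9], 'confidence': 0.59} [0.5   0.048 0.048]
366 [0.499 0.007 0.1  ] [[ 0.491 -0.002  0.098]
 [ 0.507  0.017  0.102]]
95 [0.499 0.    0.073] [[ 0.493 -0.001  0.06 ]
 [ 0.505  0.002  0.085]]
698 [0.509 0.06  0.068] [[0.477 0.053 0.062]
 [0.522 0.098 0.072]]
5 [0.489 0.171 0.081] [[0.488 0.17  0.08 ]
 [0.489 0.172 0.081]]
```

View pics/w2.png

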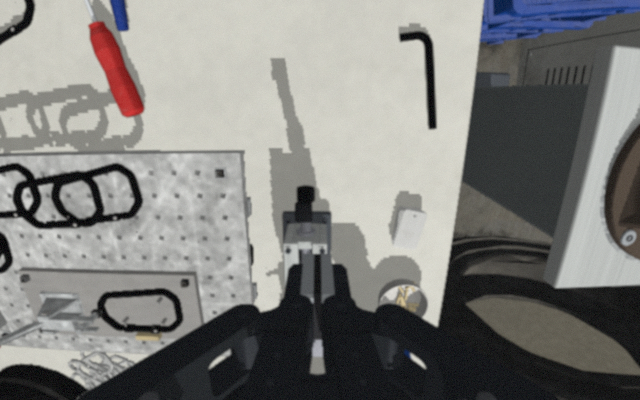

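>>> send_rows:
  targets:
    - [[0,0,-23,-6.5,0],[0,0,-23,-6.5,0],[0,40,0,0,0],[0,40,0,0,0],[0,20,0,0,0],[0,10,0,0,0],[0,0,0,0,0]]

```text
t: 4.9
tool_pos: [0.4975, 0.0318, 0.1205]
ee_rot: [-0.706, 0.001, 0.708, -0.0]
wrist_force: [0.4, -0.3, 0.5]
opening: -0.005
```

```bash
python3 - <<'E'
from h import *
goal([.4995,.0355,.068],(-1,0,0)); 
for n in ['scene','top']:
    f=cam(n)
    c=f['pixels'][130:270,220:380] if n=='scene' else f['pixels'][150:240,280:390]
    cv2.imwrite(f'pics/{n}3.png',cv2.resize(c[:,:,::-1],None,fx=4.2,fy=4.2,interpolation=cv2.INTER_CUBIC)); print(proj(f,r.get_state()['tool_pos']))
E
```

```text
shift now mm [52.5 -3.7 -2.1] turn -0.04 or 179.96
[313.53108637 165.95090831]
[334.70169179 189.07447217]
```

View pics/scene3.png

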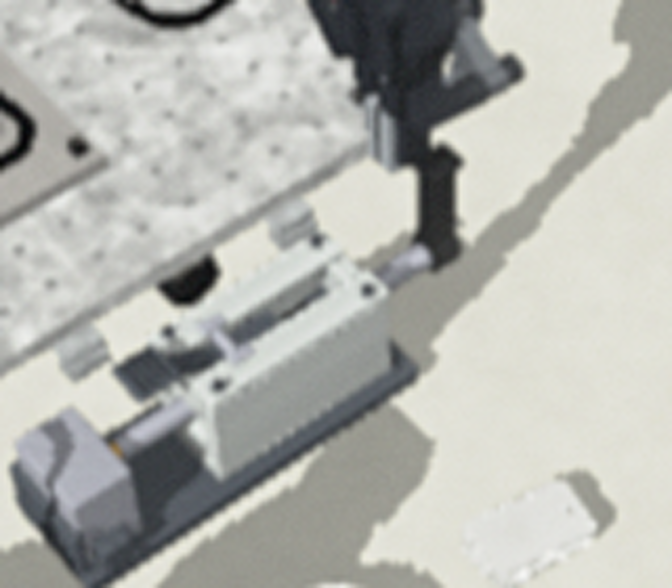

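>>> send_rows:
  targets:
    - [[0,0,-3.7,-2,0],[0,0,0,0,0],[0,15,0,0,0],[0,15,0,0,0],[0,15,0,0,0],[0,7,0,0,0],[0,0,0,0,0]]

```text
t: 5.7
tool_pos: [0.4998, 0.0363, 0.0689]
ee_rot: [-0.707, 0.0, 0.707, -0.0]
wrist_force: [0.1, -0.5, 0.8]
opening: -0.001
```

>>> send_rows:
  targets:
    - [[0,0,2,0,0],[0,0,2,0,0],[0,0,2,0,0],[0,0,0,0,0]]

```text
t: 6.1
tool_pos: [0.5002, 0.0301, 0.0697]
ee_rot: [0.707, 0.0, -0.707, -0.0]
wrist_force: [0.3, -0.0, 0.4]
opening: -0.001
```

>>> send_rows:
  targets:
    - [[0,0,1,0,0],[0,0,1,0,0],[0,0,0,0,0]]

```text
t: 6.4
tool_pos: [0.5003, 0.0289, 0.0695]
ee_rot: [0.707, 0.0, -0.707, -0.0]
wrist_force: [-2.0, 3.8, 0.8]
opening: 0.002
```

>>> send_rows:
  targets:
    - [[0,0,1,0,0],[0,0,1,0,0],[0,0,0,0,0]]

```text
t: 6.7
tool_pos: [0.5002, 0.0272, 0.0695]
ee_rot: [0.707, 0.001, -0.707, -0.0]
wrist_force: [-1.7, 6.5, 2.2]
opening: -0.0
```

>>> send_rows:
  targets:
    - [[0,0,1,0,0],[0,0,1,0,0],[0,0,0,0,0]]

```text
t: 7.0
tool_pos: [0.5003, 0.0253, 0.0695]
ee_rot: [0.707, 0.001, -0.707, -0.0]
wrist_force: [-2.2, 6.8, 2.2]
opening: -0.0
```

>>> send_rows:
  targets:
    - [[0,0,1,0,0],[0,0,1,0,0],[0,0,0,0,0]]

```text
t: 7.3
tool_pos: [0.5003, 0.0233, 0.0695]
ee_rot: [0.707, 0.001, -0.707, -0.0]
wrist_force: [-2.5, 6.9, 1.9]
opening: 0.006
```

>>> send_rows:
  targets:
    - [[0,0,1,0,0],[0,0,1,0,0],[0,0,0,0,0]]

```text
t: 7.6
tool_pos: [0.5003, 0.0214, 0.0695]
ee_rot: [0.707, 0.001, -0.707, -0.0]
wrist_force: [-2.6, 7.0, 1.8]
opening: -0.0
```

>>> send_rows:
  targets:
    - [[0,0,1,0,0],[0,0,1,0,0],[0,0,0,0,0]]

```text
t: 7.9
tool_pos: [0.5003, 0.0196, 0.0695]
ee_rot: [0.707, 0.001, -0.707, -0.001]
wrist_force: [-3.2, 8.9, 1.5]
opening: 0.001
```

>>> send_rows:
  targets:
    - [[0,0,1,0,0],[0,0,1,0,0],[0,0,0,0,0]]

```text
t: 8.2
tool_pos: [0.5003, 0.0178, 0.0695]
ee_rot: [0.707, 0.001, -0.707, -0.001]
wrist_force: [-3.8, 9.9, 1.5]
opening: -0.004
```

>>> send_rows:
  targets:
    - [[0,0,1,0,0],[0,0,1,0,0],[0,0,0,0,0]]

```text
t: 8.5
tool_pos: [0.5003, 0.016, 0.0695]
ee_rot: [0.707, 0.001, -0.707, -0.001]
wrist_force: [-4.1, 11.1, 2.8]
opening: -0.002
```

>>> send_rows:
  targets:
    - [[0,0,1,0,0],[0,0,1,0,0],[0,0,0,0,0]]

```text
t: 8.8
tool_pos: [0.5004, 0.0143, 0.0695]
ee_rot: [0.708, 0.001, -0.707, -0.001]
wrist_force: [-4.3, 13.5, 2.2]
opening: -0.001
```

>>> send_rows:
  targets:
    - [[0,0,1,0,0],[0,0,1,0,0],[0,0,0,0,0]]

```text
t: 9.1
tool_pos: [0.5004, 0.0119, 0.0694]
ee_rot: [0.707, 0.001, -0.707, -0.001]
wrist_force: [-3.2, 9.7, 2.0]
opening: -0.003
```

>>> send_rows:
  targets:
    - [[0,0,1,0,0],[0,0,0,0,0]]

```text
t: 9.3
tool_pos: [0.5003, 0.0108, 0.0694]
ee_rot: [0.707, 0.001, -0.707, -0.001]
wrist_force: [-2.2, 10.7, 0.7]
opening: -0.001
```

>>> send_rows:
  targets:
    - [[0,0,1,0,0],[0,0,0,0,0]]

```text
t: 9.5
tool_pos: [0.5004, 0.0098, 0.0695]
ee_rot: [0.707, 0.001, -0.707, -0.001]
wrist_force: [-2.5, 10.5, 0.4]
opening: 0.002
```

>>> send_rows:
  targets:
    - [[0,0,1,0,0],[0,0,0,0,0]]

```text
t: 9.7
tool_pos: [0.5004, 0.0088, 0.0694]
ee_rot: [0.707, 0.001, -0.707, -0.001]
wrist_force: [-2.7, 8.7, 1.4]
opening: -0.001
```

>>> send_rows:
  targets:
    - [[0,0,1,0,0],[0,0,0,0,0]]

```text
t: 9.9
tool_pos: [0.5004, 0.0078, 0.0694]
ee_rot: [0.707, 0.001, -0.707, -0.001]
wrist_force: [-3.0, 10.0, 1.2]
opening: -0.002
```

>>> send_rows:
  targets:
    - [[0,0,1,0,0],[0,0,0,0,0],[0,0,0,0,0]]

```text
t: 10.2
tool_pos: [0.5004, 0.0068, 0.0694]
ee_rot: [0.707, 0.001, -0.707, -0.001]
wrist_force: [-2.5, 10.4, 0.9]
opening: 0.0
```

```bash
python3 - <<'E'
from h import *
f=cam('scene');print(r.get_state()['wrist_force'],r.get_state()['tool_pos'])
c=f['pixels'][130:270,220:380]
cv2.imwrite('pics/s4.png',cv2.resize(c[:,:,::-1],None,fx=4.2,fy=4.2,interpolation=cv2.INTER_CUBIC))
E
```

```text
[-3.4356119  11.23722218  0.9097186 ] [0.50034121 0.00679601 0.06943801]
```

View pics/s4.png

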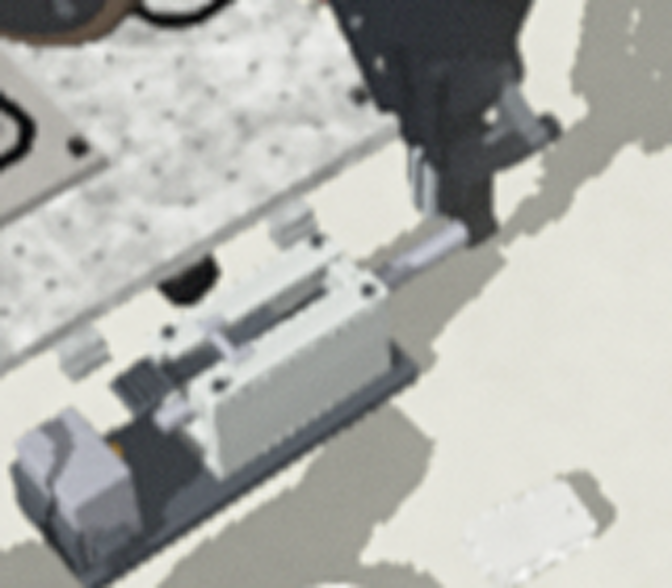

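>>> send_rows:
  targets:
    - [[0,0,1,0,0],[0,0,0,0,0]]

```text
t: 10.45
tool_pos: [0.5004, 0.0058, 0.0694]
ee_rot: [0.707, 0.001, -0.707, -0.001]
wrist_force: [-2.7, 10.9, 1.3]
opening: 0.002
```

>>> send_rows:
  targets:
    - [[0,0,1,0,0],[0,0,0,0,0]]

```text
t: 10.65
tool_pos: [0.5004, 0.0048, 0.0694]
ee_rot: [0.707, 0.001, -0.707, -0.001]
wrist_force: [-3.7, 10.4, 1.4]
opening: 0.006
```

>>> send_rows:
  targets:
    - [[0,0,1,0,0],[0,0,0,0,0]]

```text
t: 10.85
tool_pos: [0.5004, 0.0038, 0.0695]
ee_rot: [0.707, 0.001, -0.707, -0.001]
wrist_force: [-2.4, 10.4, 1.7]
opening: 0.0
```

>>> send_rows:
  targets:
    - [[0,0,1,0,0],[0,0,0,0,0]]

```text
t: 11.05
tool_pos: [0.5004, 0.0031, 0.0694]
ee_rot: [0.708, 0.001, -0.707, -0.001]
wrist_force: [-4.3, 12.8, 1.8]
opening: -0.003
```

>>> send_rows:
  targets:
    - [[0,0,1,0,0],[0,0,0,0,0]]

```text
t: 11.25
tool_pos: [0.5004, 0.0024, 0.0694]
ee_rot: [0.708, 0.001, -0.707, -0.001]
wrist_force: [-4.5, 15.0, 1.5]
opening: -0.001
```

>>> send_rows:
  targets:
    - [[0,0,1,0,0],[0,0,0,0,0]]

```text
t: 11.45
tool_pos: [0.5004, 0.0017, 0.0694]
ee_rot: [0.708, 0.001, -0.707, -0.001]
wrist_force: [-4.8, 16.6, 2.7]
opening: 0.002
```

>>> send_rows:
  targets:
    - [[0,0,-1,0,0],[0,0,-1,0,0],[0,0,0,0,0]]

```text
t: 11.75
tool_pos: [0.5004, 0.0033, 0.0695]
ee_rot: [0.708, 0.001, -0.707, -0.001]
wrist_force: [-3.7, 11.9, 1.6]
opening: -0.001
```

>>> send_rows:
  targets:
    - [[0,0,-1,0,0],[0,0,-1,0,0],[0,0,0,0,0]]

```text
t: 12.05
tool_pos: [0.5004, 0.005, 0.0694]
ee_rot: [0.707, 0.001, -0.707, -0.0]
wrist_force: [-2.5, 10.7, 0.8]
opening: -0.001
```

>>> send_rows:
  targets:
    - [[0,0,-1,0,0],[0,0,-1,0,0],[0,0,0,0,0]]

```text
t: 12.35
tool_pos: [0.5003, 0.0063, 0.0694]
ee_rot: [0.707, 0.001, -0.707, -0.0]
wrist_force: [-1.2, 6.1, 1.6]
opening: -0.003
```

Force falls near the expected catch, so the sear seems to hold; I ease on a little to confirm.

>>> send_rows:
  targets:
    - [[0,0,-1,0,0],[0,0,-1,0,0],[0,0,0,0,0]]

```text
t: 12.65
tool_pos: [0.5, 0.0073, 0.0693]
ee_rot: [-0.707, -0.0, 0.707, -0.0]
wrist_force: [0.5, -1.4, 0.2]
opening: 0.001
```

>>> send_rows:
  targets:
    - [[0,0,-1,0,0],[0,0,-1,0,0],[0,0,0,0,0]]

```text
t: 12.95
tool_pos: [0.5, 0.0094, 0.0693]
ee_rot: [-0.707, -0.0, 0.707, -0.0]
wrist_force: [-0.7, -0.2, -0.1]
opening: -0.002
```

>>> send_rows:
  targets:
    - [[0,0,-5,0,0],[0,0,-5,0,0],[0,0,0,0,0],[0,0,0,0,0],[0,0,0,0,0],[0,-20,0,0,0],[0,-30,0,0,0],[0,-30,0,0,0],[0,0,0,0,0]]

```text
t: 13.85
tool_pos: [0.5025, 0.0199, 0.1533]
ee_rot: [0.709, 0.001, -0.705, -0.0]
wrist_force: [1.1, 0.7, -0.3]
opening: -0.0
```

```bash
python3 - <<'E'
from h import *
f=cam('scene')
goal([.499,.1632,.098],(-1,0,0))
c=f['pixels'][130:270,220:380]
cv2.imwrite('pics/s5.png',cv2.resize(c[:,:,::-1],None,fx=4.2,fy=4.2,interpolation=cv2.INTER_CUBIC))
E
```

```text
shift now mm [  53.5 -143.4    2.5] turn 0.02 or -179.98
```

View pics/s5.png

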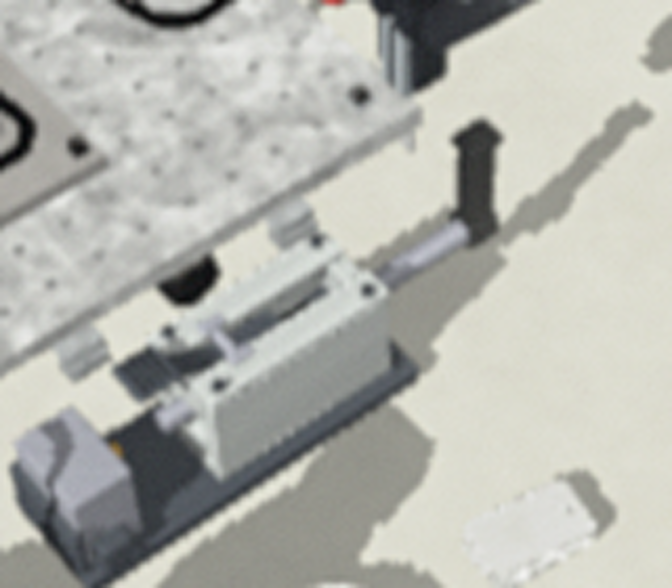

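The striker stays cocked (handle at about (478,180) in the crop, striker tip withdrawn, brass pin still proud at (117,450)). Next, the pad.

>>> send_rows:
  targets:
    - [[0,0,-36,0.6,0],[0,0,-36,0.6,0],[0,0,-36,0.6,0],[0,0,-36,0.6,0],[0,0,0,0,0],[0,20,0,0,0],[0,20,0,0,0],[0,12,0,0,0],[0,0,0,0,0]]

```text
t: 14.8
tool_pos: [0.4963, 0.1621, 0.0952]
ee_rot: [-0.706, 0.001, 0.708, -0.001]
wrist_force: [0.4, -0.3, 0.2]
opening: -0.002
```

```bash
python3 - <<'E'
from h import *
f=cam('scene')
goal([.499,.1632,.082],(-1,0,0))
c=f['pixels'][130:270,220:380]
cv2.imwrite('pics/s6.png',cv2.resize(c[:,:,::-1],None,fx=4.2,fy=4.2,interpolation=cv2.INTER_CUBIC))
E
```

```text
shift now mm [14.4 -0.6 -1.9] turn -0.0 or 180.0
```

View pics/s6.png

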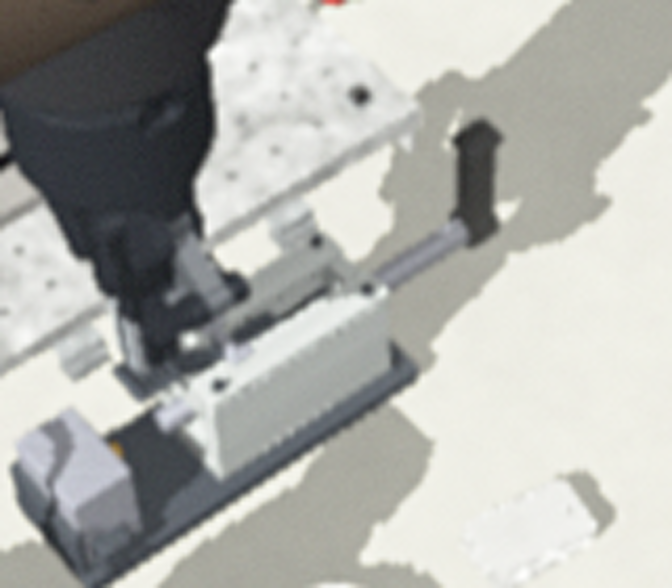

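Fingertips are over the pad at about (135,365) in the crop. I press in small steps.

>>> send_rows:
  targets:
    - [[0,5,-1,-2,0],[0,5,0,0,0],[0,2,0,0,0],[0,0,0,0,0]]

```text
t: 15.25
tool_pos: [0.4995, 0.1642, 0.0852]
ee_rot: [-0.707, 0.0, 0.707, -0.0]
wrist_force: [-0.6, 0.2, 0.5]
opening: -0.005
```

>>> send_rows:
  targets:
    - [[0,2,0,0,0],[0,2,0,0,0],[0,0,0,0,0]]

```text
t: 15.55
tool_pos: [0.4999, 0.1647, 0.0817]
ee_rot: [0.707, 0.0, -0.707, 0.0]
wrist_force: [-1.9, -0.4, 5.1]
opening: -0.001
```

>>> send_rows:
  targets:
    - [[0,2,0,0,0],[0,1,0,0,0],[0,0,0,0,0]]

```text
t: 15.85
tool_pos: [0.5002, 0.1658, 0.0793]
ee_rot: [0.708, 0.001, -0.706, -0.001]
wrist_force: [-3.5, 3.8, 7.9]
opening: 0.002
```

```bash
python3 - <<'E'
from h import *
f=cam('scene')
print(r.get_state()['wrist_force'],r.get_state()['tool_pos'])
c=f['pixels'][130:270,220:380]
cv2.imwrite('pics/s7.png',cv2.resize(c[:,:,::-1],None,fx=4.2,fy=4.2,interpolation=cv2.INTER_CUBIC))
E
```

```text
[-4.68386966  5.43961257  6.88500846] [0.50023939 0.16576254 0.07930508]
```

View pics/s7.png

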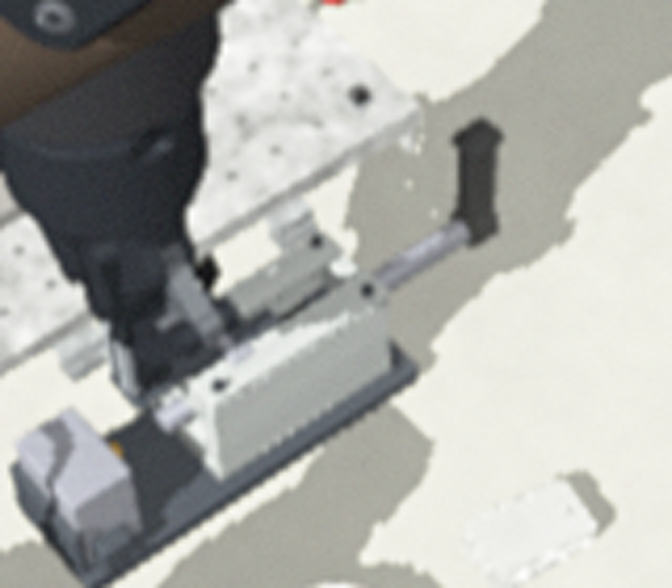

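>>> send_rows:
  targets:
    - [[0,1,0,0,0],[0,1,0,0,0],[0,0,0,0,0]]

```text
t: 16.2
tool_pos: [0.5005, 0.1663, 0.0776]
ee_rot: [0.708, 0.001, -0.706, -0.001]
wrist_force: [-4.3, 6.7, 9.1]
opening: -0.003
```

>>> send_rows:
  targets:
    - [[0,1,0,0,0],[0,1,0,0,0],[0,0,0,0,0]]

```text
t: 16.5
tool_pos: [0.5007, 0.1657, 0.075]
ee_rot: [0.708, 0.001, -0.706, -0.0]
wrist_force: [-0.6, 6.4, 5.8]
opening: 0.005
```

>>> send_rows:
  targets:
    - [[0,1,0,0,0],[0,0,0,0,0]]

```text
t: 16.7
tool_pos: [0.5008, 0.1658, 0.074]
ee_rot: [0.708, 0.001, -0.706, -0.001]
wrist_force: [-1.2, 5.1, 5.0]
opening: -0.001
```

Force dropped at z≈0.075, perhaps the release. Checking.

```bash
cat > v.py <<'E'
from h import *
import sys
f=cam('scene')
print(r.get_state()['wrist_force'],r.get_state()['tool_pos'])
c=f['pixels'][130:270,220:380]
cv2.imwrite('pics/'+sys.argv[1],cv2.resize(c[:,:,::-1],None,fx=4.2,fy=4.2,interpolation=cv2.INTER_CUBIC))
E
python3 v.py s8.png
```

```text
[-0.74454527  5.43264634  4.8584089 ] [0.50082271 0.16583222 0.07400948]
```

View pics/s8.png

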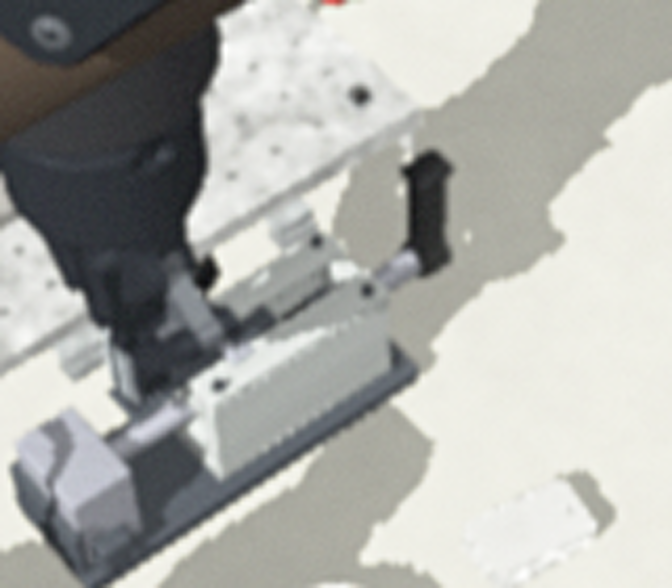

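The striker has fired: its tip is at the jig face near (115,445), no brass shows, and the handle is forward at (430,205). I retreat upward.

>>> send_rows:
  targets:
    - [[0,-5,0,0,0],[0,-15,0,0,0],[0,-40,0,0,0],[0,-40,0,0,0],[0,-40,10,0,0],[0,0,40,5,0],[0,0,40,5,0],[0,0,40,5,0],[0,0,40,5,0],[0,0,40,5,0],[0,0,40,5,0],[0,0,0,0,0]]

```text
t: 17.95
tool_pos: [0.4677, -0.0894, 0.2129]
ee_rot: [-0.706, 0.002, 0.708, 0.001]
wrist_force: [-0.5, 0.7, -0.4]
opening: -0.003
```

```bash
python3 v.py s9.png; python3 - <<'E'
from h import *
np.set_printoptions(precision=4,suppress=True)
f=cam('top');save(f,'t9.png')
for t in ['steel_dish','tag_blanks','hex_key']:
    print(t,[(np.round(atz(f,c['centre'],0.0),3),round(c['confidence'],2)) for c in r.pinpoint('top',t)[:2]])
f=cam('scene')
vv,uu=np.mgrid[0:400,0:640]
k,d=K(f);q=cv2.undistortPoints(np.c_[uu.ravel(),vv.ravel()].astype(float)[:,None],k,d)[:,0]
T=np.linalg.inv(f['camera_from_world']);z=f['range_z'].ravel()
P=(np.c_[q,np.ones(len(q))]*z[:,None])@T[:3,:3].T+T[:3,3]
for Q in (np.load('sceneP.npy'),P):
    m=(Q[:,0]>.48)&(Q[:,0]<.52)&(Q[:,1]>-.03)&(Q[:,1]<.045)&(Q[:,2]>.093)&(Q[:,2]<.11);print(Q[m].mean(0))
E
```

```text
[0.2696741  0.6151465  0.12583176] [ 0.4683552  -0.0879379   0.21293619]
steel_dish [(array([ 0.378, -0.107,  0.   ]), 0.59)]
tag_blanks []
hex_key [(array([ 0.38 , -0.102,  0.   ]), 0.71)]
[0.4984 0.0081 0.0994]
[0.4984 0.0141 0.0993]
```

View pics/s9.png

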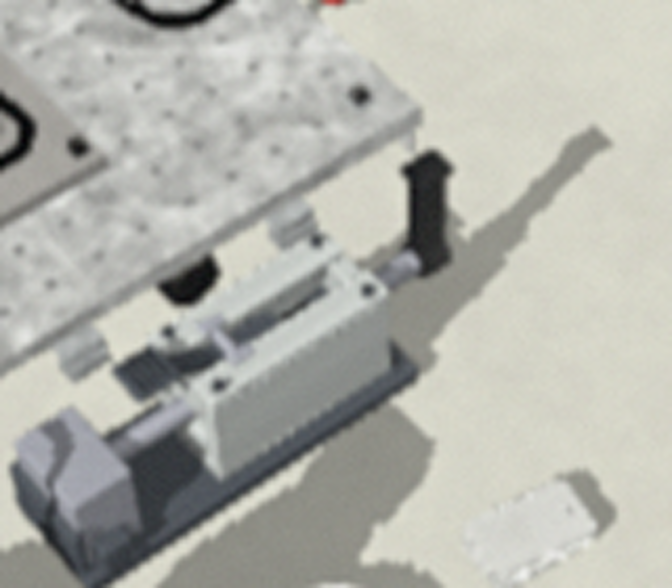

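View pics/t9.png

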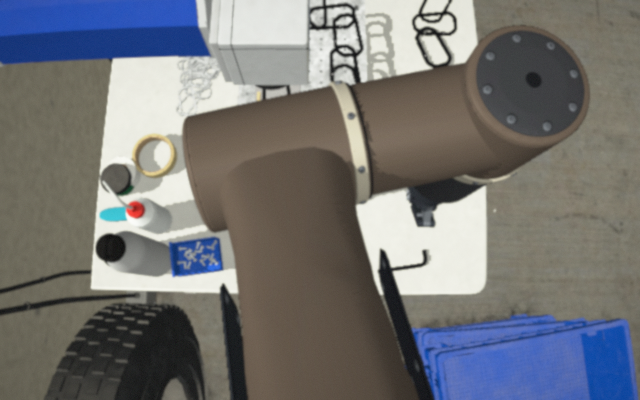

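```bash
python3 -c "
from h import *
f=cam('scene')
for t in ['steel_dish','tag_blanks','hex_key']: print(t,[(np.round(c['centre'],1),round(c['confidence'],2)) for c in r.pinpoint('scene',t)[:2]])
print(r.close_job())"
```

```text
steel_dish [(array([297.9, 295.6]), 0.86)]
tag_blanks [(array([347.7, 260. ]), 0.89)]
hex_key [(array([410.9, 212.7]), 0.81)]
the job is handed in; nothing more can be done
None
```

The pin is driven home, the striker is forward, and the job is handed in; no verdict came back.

**Draw and catch:** I hooked the closed fingers in front of the handle and drew it back in 1–2 mm steps. I stopped when the pull began rising by about 3 N per mm, with roughly 6 N on the rubber and 16.6 N pull in total. I then eased forward until the pull fell to zero. The picture showed the striker cocked and the pin still proud.

**Trip and blow:** I pressed the trip pad about 7–8 mm, with at most about 9 N downward, and the striker fired. I then raised the arm clear.

**Last checks:**
- **Handle:** it stands 6.0 mm forward of its starting place by scene-camera depth, which matches a pin that started about 6 mm proud now being flush. No brass shows in the picture.
- **Bystanders:** the dish, tag blanks and hex key are within a few pixels of where they were in the scene camera.

**What disagreed:**
- **Pull:** the extra pull before the catch came only over about 7 mm and dropped early, instead of lasting 14 mm. I therefore placed the catch by the rubber stop and the easing test.
- **Pad:** pressing it pushed the finger sideways with about 5–7 N.
- **Top view:** the arm covered most of the work at the end. The top-camera detector missed the tag blanks and marked the dish at the hex key's place.

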